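# Flip the pump's status tag to ready

## Task

The pump with the long head of eight cassettes has been rinsed and is ready for use: put a fingertip under the free edge of the hinged tag on its top, push the tag up and over its pivot, and press it down until it lies fully flat towards the back of the pump, showing the tick. Work lightly and do not pinch the tag or lean on the pump. Leave the other pump's tag and everything else on the bench as it is.

Things in the scene. Friction and masses are not known exactly. Their poses are not given: they have to be found in the camera images.
- pump_long: White bench pump, fixed, on a black damping pad 4 to 30 mm thick. Case 200 deep (x), 130 wide (y), 125 mm high; origin under the case centre, on the pad; x points from keypad (robot side) to back. Flat top from x -30 to +100 mm; before it the keypad slopes down at 43 degrees to 60 mm height. On its left (+y), 107 mm high, is the roller head, 115 mm long, with EIGHT cassettes side by side: the pump to work on.
- tag_long (a joint): Turn of the hinged status tag on the eight-cassette pump, rad. 0 = lying flat to the front (towards the keypad and the robot), cross up; pi/2 = standing upright; pi = lying flat to the back, tick up. Stiff hinge: the tag stays where it is left and does not fall; about 0.6 N at the free edge turns it. Starts between 0 and 0.2.
- tag_long_hinge (a point): Middle of the hinge line of the eight-cassette pump's tag, 14 mm above the flat top, 10 mm behind the pump's origin; axes as the pump's, hinge line along y. Bracket ears reach 6 mm above it, 43 mm either side. At 0 the tag's free edge overhangs the front edge of the flat top by 40 mm, with 48 mm of open air down to the sloping keypad.
- tag_long_edge (a point): Middle of the free edge of the eight-cassette pump's tag, mid thickness, 80 mm from the hinge line. Tag: grey plastic plate, 76 mm wide along the hinge, 4 mm thick, 30 g; a dark raised cross on one face, a tick on the other. Axes turn with the tag: x from this edge to the hinge, y along the hinge, z out of the face with the cross.
- pump_short: White bench pump, fixed, on a black damping pad 4 to 30 mm thick. Case 200 deep (x), 130 wide (y), 125 mm high; origin under the case centre, on the pad; x points from keypad (robot side) to back. Flat top from x -30 to +100 mm; before it the keypad slopes down at 43 degrees to 60 mm height. On its left (+y), 107 mm high, is the roller head, 54 mm long, with only THREE cassettes: the other pump, to be left alone.
- tag_short (a joint): Turn of the hinged status tag on the three-cassette pump, rad. 0 = lying flat to the front (towards the keypad and the robot), cross up; pi/2 = standing upright; pi = lying flat to the back, tick up. Stiff hinge: the tag stays where it is left and does not fall; about 0.6 N at the free edge turns it. Starts between 0 and 0.2.
- tag_short_edge (a point): Middle of the free edge of the three-cassette pump's tag, mid thickness, 80 mm from the hinge line. Tag: grey plastic plate, 76 mm wide along the hinge, 4 mm thick, 30 g; a dark raised cross on one face, a tick on the other. Axes turn with the tag: x from this edge to the hinge, y along the hinge, z out of the face with the cross.
- jar: Closed sample jar, 48 mm across, 70 mm high, standing at the right of the right-hand pump; origin under its centre.
- tube_stand: White block 36 mm square with one capped sample tube standing in it, 116 mm high in all, in front between the pumps; origin under its centre.
- cassette: Spare white pump cassette lying in front of the left-hand pump, 70 x 52 x 11 mm; origin under its middle.
- marker: Marker pen lying in front of the right-hand pump, 135 mm long, 18 mm thick; origin under its middle, x along it.
- beaker: Glass beaker, 68 mm across, 85 mm high, behind the pumps; origin under its centre.
- wash_bottle: White bottle with blue cap, 66 mm across, 170 mm high, at the right; origin under its centre.
- cap_tray: Low white tray of tube caps, 110 x 80 x 30 mm, at the left; origin under its centre.

How it is judged:
On the way, in this order (a step that is already met when the one before it is completed fails the run):
1. the eight-cassette pump's tag has come up past upright (value of joint tag_long between 1.65 and 2.8 rad), for 0.02 s.
2. that tag lies flat to the back (value of joint tag_long above 3 rad), for 0.2 s.
At the end, for the whole second after the job is handed in: The eight-cassette pump's tag lies flat to the back, tick up (joint above 3.0 rad, within 8 degrees of fully flat), at rest; the other tag still lies to the front, cross up (joint below 0.3); every loose thing within 25 mm of where it was (value of joint tag_long above 3 rad and velocity of joint tag_long between -0.05 and 0.05 rad/s and value of joint tag_short below 0.3 rad and distance of each of jar, tube_stand, cassette, marker, beaker, wash_bottle, cap_tray from where it was at the start of the episode below 0.025 m); the robot touches nothing.
It fails at once if the other pump's tag is turned (beyond 0.3 rad), or that pump is bumped with more than 15 N (value of joint tag_short above 0.3 rad or contact force between any of the fingers, the arm and pump_short above 15 N).
It fails at once if a tag is taken between the fingers ((x of the grasp point in the frame of tag_long_edge between 0 and 0.08 m and y of the grasp point in the frame of tag_long_edge between -0.038 and 0.038 m and z of the grasp point in the frame of tag_long_edge between -0.005 and 0.005 m and contact force between the fingers and pump_long above 1 N) or (x of the grasp point in the frame of tag_short_edge between 0 and 0.08 m and y of the grasp point in the frame of tag_short_edge between -0.038 and 0.038 m and z of the grasp point in the frame of tag_short_edge between -0.005 and 0.005 m and contact force between the fingers and pump_short above 1 N)).
It fails at once if the tag is squeezed or forced in mid swing (more than 9.5 N) (value of joint tag_long between 1 and 2.8 rad and contact force between the fingers and pump_long above 9.5 N).
It fails at once if the tag or its pump is pressed with more than 30 N (contact force between any of the fingers, the arm and pump_long above 30 N).
It fails at once if a loose thing is lifted, carried, tipped over or shifted by more than 25 mm (distance of any of jar, tube_stand, cassette, marker, beaker, wash_bottle, cap_tray from where it was at the start of the episode above 0.025 m or angle between any of jar, tube_stand, cassette, marker, beaker, wash_bottle, cap_tray's own z axis and vertical above 0.5 rad).
It also fails if it takes over 48 s, if anything falls off the work surface, if the arm or the gripper's body presses on something with over 40 N, if the wrist force passes 120 N, or if a joint passes its speed limit or range.

## Robot

A 6-joint arm with a two-finger parallel gripper is mounted at the origin on the work surface. World frame = base frame: x ahead of the robot, y to its left, z up, the work surface at z = 0. Lengths are in m, angles in rad, forces in N, time in s.
With the tool pointing down it reaches from about 0.325 to 1 m from the base axis. Payload 5.1 kg.
Tool frame: the origin (TCP) lies midway between the tips of the shut fingers; the grasp point (between the pads) lies manip.grasp_offset behind it (manip.grasp_offset is the distance from the TCP to the grasp point, in m); z points along the fingers, y is the line along which they close (so a half turn about z gives the same grasp; the last joint's range is limited). The gripper opens to 85 mm and grips with 20 to 120 N. Pads are 22 mm wide; open, the fingers measure 114 mm over their backs; the gripper's body (76 mm by 85 mm) begins 54 mm behind the grasp point. The pads swing forward as they close: fully open they stand 13 mm farther back than shut.
Start: joints at [-1.217, 0.124, 1.65, -0, 1.367, -0.083], TCP at [0.275, -0.589, 0.231] pointing down, gripper open.
Joint ranges: [-2.61, 2.61], [-1.02, 2.33], [0.03, 2.71], [-1.35, 4.49], [0.32, 2.68], [-2.91, 2.91]. Speed limits (rad/s): [2.57, 2.57, 3.14, 3.14, 3.14, 3.14].

## Interface

Orientations are given as [roll, pitch, yaw] about the fixed x, y, z axes, in that order (R = Rz(yaw) Ry(pitch) Rx(roll)).
In Python, from plant import monitor, imaging, manip gives the robot as it stands.
- The arm moves only by the shell command python3 -m handwheel 'ROWS' [OPENING] [FORCE]. ROWS is JSON, a list of rows, each an object with "offset": the shift along the world's x, y, z in cm, a list of three; "spin": the turn about the world's z in degrees. A call has 1 to 12 rows; each row shifts and turns the commanded pose from where the row before left it; what a row does not reach is not made up. A row lasts 1/10 s, in which the tool goes at most 50 mm and 8.59 degrees, less where a joint would pass 70% of its speed; a pose out of reach is approached as far as the arm can. A call with a gripper value outside its range is refused whole. OPENING is the opening, from 0 (shut) to 1 (fully open), set as the call begins (- or left out, the last holds). The fingers move at their own pace and stop on an object; FORCE is the grip in N (left out, the last holds). Time passes only in rows, so rows that do not move let the fingers close. It gives the time, the measured TCP pose, the force, the opening and the grip force at its end, in the units of the state.
- monitor.sense(): the state, without advancing time (a new reading comes with each control period).
- imaging.camera(name): name is "scene" or "top" or "wrist"; returns a dict with "pixels" (420x560x3 uint8, red, green, blue), "fovy" (degrees; the focal length in pixels is half the picture's height over the tangent of half this angle, whatever the lens; pixels are square), "cx", "cy" (the principal point, pixels), "world_from_camera" (4x4, takes a point from camera to world coordinates); the wrist camera has in their place "T_tool_cam" (4x4, takes a point from camera to tool coordinates, whose origin is the TCP and whose axes are the flange's). Camera axes: x right, y down, z forward; pixel columns grow to the right and rows downward; lengths in m; the calibration is good to about 2 mm. A picture is of the moment at which its call begins: read the wrist's pose just before it. There is no depth.
- manip.hand_in(): hands the job in; it is judged then, once.
The state is a dict: "time": time; "q": joint angles; "qd": joint speeds; "joint_efforts": joint torques, N m; "ee_pos": TCP position; "ee_rot": TCP orientation; "wrist_force": force on the tool from outside, world axes, zero at the start; "moment": the same for the moment, N m; "gripper_width": finger opening in m; "gripper_force": force on a finger pad.
Only numpy, scipy, OpenCV 4.12 (cv2) and the standard library are available. Lean on these libraries where they do the work, as an engineer would, in place of code of your own. Each camera call takes 0.05 s, during which the arm holds its last target. There are 200 camera calls.

## Working session

There is one attempt and no reset: what is moved stays moved. The work goes in short steps, Python scripts to look and compute and a shell command to move; the robot and the scene stay as the last step left them, time stands still between calls to the robot, and variables do not carry over. Pictures are saved under pics/ and viewed, at most 10 in all, crops included, and the job is handed in when it is done.

```bash
mkdir -p pics; cat > h.py <<'E'
import numpy as np,cv2
from plant import monitor,imaging,manip
def cam(n,f):
    s=monitor.sense();c=imaging.camera(n);cv2.imwrite('pics/'+f,c['pixels'][:,:,::-1])
    return s,c
def K(c):
    f=210/np.tan(np.radians(c['fovy'])/2);return f,c['cx'],c['cy']
E
python3 - <<'E'
from h import *
import pickle
for n in('scene','top'):
    s,c=cam(n,n+'1.png');pickle.dump(c,open(n+'.pkl','wb'));print(n,K(c),np.round(c['world_from_camera'],3).tolist())
s=monitor.sense();print(s['time'],s['ee_pos'],s['ee_rot'],manip.grasp_offset,s['wrist_force'])
E
```

```text
scene (np.float64(435.60957516162387), 286.0627968022541, 206.76227989886732) [[0.035, 0.694, -0.719, 1.381], [0.999, -0.036, 0.014, 0.036], [-0.016, -0.719, -0.694, 0.923], [0.0, 0.0, 0.0, 1.0]]
top (np.float64(492.11345259401), 266.5227199062221, 211.6979765813703) [[-0.027, -0.982, 0.189, 0.361], [-1.0, 0.025, -0.009, 0.047], [0.004, -0.189, -0.982, 1.316], [0.0, 0.0, 0.0, 1.0]]
0.1 [ 0.27473113 -0.58845276  0.23017408] [-3.13966016e+00 -1.83420098e-04  4.36725560e-01] 0.0187 [0.71937606 0.09188392 1.28595732]
```

View pics/top1.png

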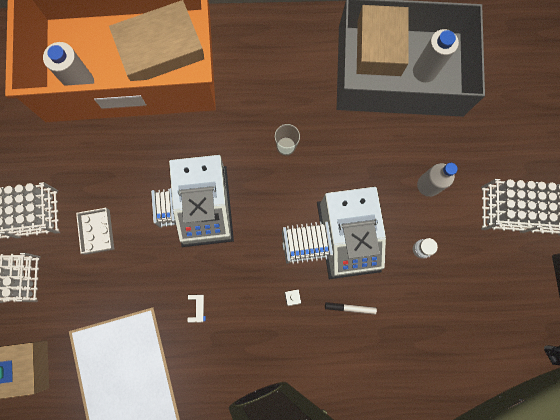

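View pics/scene1.png

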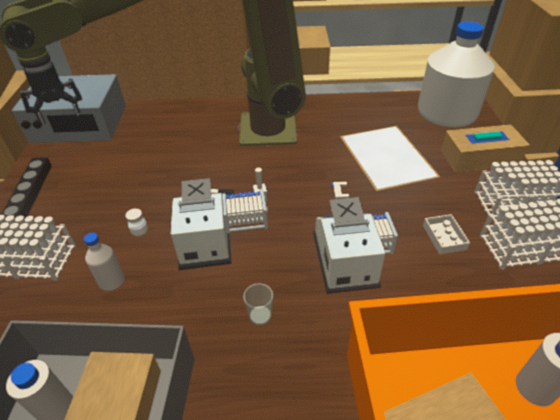

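The eight-cassette pump is the right-hand one: top view about (355,230), scene view about (200,225). Its tag lies to the front with the cross at top (362,240). I'll crop both views for corner pixels.

```bash
python3 - <<'E'
import cv2,numpy as np
a=cv2.imread('pics/top1.png')[180:285,275:395];b=cv2.imread('pics/scene1.png')[170:275,160:280]
z=lambda i:cv2.resize(i,None,fx=5,fy=5,interpolation=cv2.INTER_CUBIC)
A=z(a)
B=z(b)
for I,(u0,v0) in((A,(275,180)),(B,(160,170))):
    for k in range(0,120,20):
        cv2.putText(I,str(u0+k),(k*5,10),0,.35,(0,255,255));cv2.line(I,(k*5,12),(k*5,20),(0,255,255))
        if k<105: cv2.putText(I,str(v0+k),(0,k*5+4),0,.35,(0,255,0))
cv2.imwrite('pics/tc.png',A);cv2.imwrite('pics/sc.png',B)
E
```

```text
(no output)
```

View pics/tc.png

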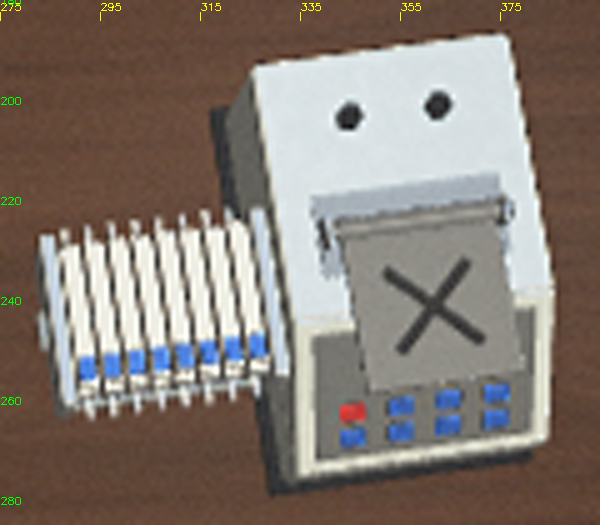

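View pics/sc.png

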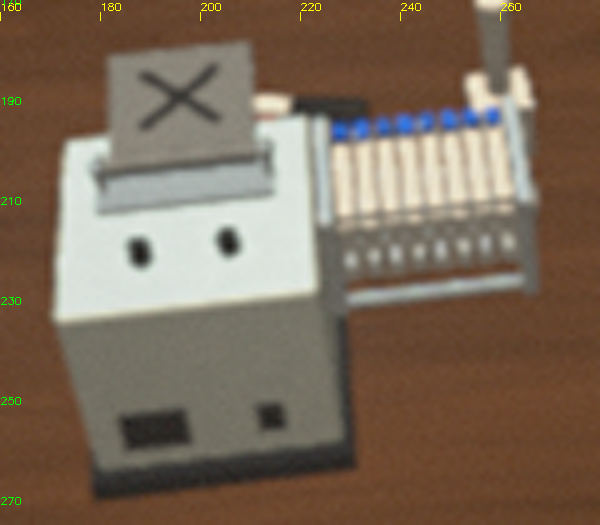

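Both crops show the case corners, tag corners and hinge clearly. I'll fit the pump pose, pad height and tag angle to them.

```bash
cat > fit.py <<'E'
from h import *
import pickle
from scipy.optimize import least_squares
C={n:pickle.load(open(n+'.pkl','rb')) for n in('top','scene')}
def proj(c,P):
    T=np.linalg.inv(c['world_from_camera']);f,cx,cy=K(c);p=P@T[:3,:3].T+T[:3,3]
    return p[:,:2]/p[:,2:]*f+[cx,cy]
def pts(k,a):
    t=lambda r,y,h=0:(.01-r*np.cos(a)-h*np.sin(a)*-1*1,y,.139+r*np.sin(a)+h*np.cos(a))
    L={'bl':(.1,.065,.125),'br':(.1,-.065,.125),'fl':(-.03,.065,.125),'fr':(-.03,-.065,.125),
     'tl':t(.08,.038),'tr':t(.08,-.038),'Bl':(.1,.065,0),'Br':(.1,-.065,0)}
    return L[k]
O={'top':dict(bl=(257,66),br=(507,33),fr=(550,290),fl=(297,327),tl=(371,390),tr=(523,367)),
'scene':dict(bl=(317,293),br=(54,322),fl=(312,117),fr=(66,142),tr=(107,57),tl=(250,42),Br=(97,470),Bl=(345,440))}
off={'top':(275,180),'scene':(160,170)}
def res(p,full=False):
    r=[];c,s=np.cos(p[3]),np.sin(p[3]);R=np.array([[c,-s,0],[s,c,0],[0,0,1]])
    for n in O:
        ks=list(O[n]);P=np.array([pts(k,p[4]) for k in ks])@R.T+p[:3]
        o=(np.array([O[n][k] for k in ks])+.5)/5-.5+off[n]
        d=proj(C[n],P)-o
        if full:print(n,dict(zip(ks,np.round(d,1).tolist())))
        r.append(d.ravel())
    return np.concatenate(r)
s=least_squares(res,[.5,-.15,.015,-.1,.1],loss='soft_l1');p=s.x
res(p,1);print(p.round(4))
c_,s_=np.cos(p[3]),np.sin(p[3]);R=np.array([[c_,-s_,0],[s_,c_,0],[0,0,1]])
w=lambda l:(R@np.array(l)+p[:3]).round(4)
print('hinge',w((.01,0,.139)),'edge',w(pts('tl',p[4])),w(pts('tr',p[4])))
E
python3 fit.py
```

```text
top {'bl': [-1.8, -0.2], 'br': [0.2, -0.4], 'fr': [1.0, -0.0], 'fl': [-1.4, -0.3], 'tl': [-0.8, 0.8], 'tr': [0.6, 1.1]}
scene {'bl': [0.0, -0.6], 'br': [-0.4, -0.3], 'fl': [-0.9, -0.1], 'fr': [-0.5, 0.2], 'tr': [0.3, -0.3], 'tl': [-0.0, -0.3], 'Br': [0.4, 1.9], 'Bl': [-0.2, 2.0]}
[ 0.5398 -0.1828  0.0113  0.1076  0.1311]
hinge [ 0.5497 -0.1817  0.1503] edge [ 0.4668 -0.1525  0.1607] [ 0.4749 -0.228   0.1607]
```

The fit is consistent to about 1–2 px. The hinge is at (0.550, −0.182, 0.150), the pump yaw is 6.2° and the tag is at about 0.13 rad. I'll shut the fingers and hover in front of the tag.

```bash
python3 -m handwheel '[{"offset":[1.3,3.3,0],"spin":-1.6},{"offset":[1.3,3.3,0],"spin":-1.6},{"offset":[1.3,3.3,0],"spin":-1.6},{"offset":[1.3,3.3,0],"spin":-1.6},{"offset":[1.3,3.3,0],"spin":-1.6},{"offset":[1.3,3.3,0],"spin":-1.6},{"offset":[1.3,3.3,0],"spin":-1.6},{"offset":[1.3,3.3,0],"spin":-1.6},{"offset":[1.3,3.3,0],"spin":-1.6},{"offset":[1.3,3.3,0],"spin":-1.6},{"offset":[1.3,3.3,0],"spin":-1.6},{"offset":[1.3,3.3,0],"spin":-1.6}]' 0 20
python3 - <<'E'
from h import *
import pickle
s,c=cam('wrist','w1.png');pickle.dump((s,c),open('w.pkl','wb'));print(s['time'],s['ee_pos'],s['ee_rot'],s['wrist_force'],s['gripper_width'],K(c),np.round(c['T_tool_cam'],3).tolist())
E
```

```text
time: 1.3
ee_pos: [0.431, -0.1914, 0.2309]
ee_rot: [-3.141, 0.0, 0.1]
wrist_force: [-0.6, -0.4, 0.7]
gripper_width: 0.0
gripper_force: 0.0
1.3 [ 0.4309786  -0.19144056  0.2308965 ] [-3.14127845e+00  3.76447957e-04  1.00330480e-01] [-0.56645826 -0.37633658  0.65954118] 4.2154205187738555e-05 (np.float64(359.742760246076), 282.2607317813284, 214.26422525357253) [[0.0, -0.944, -0.33, 0.085], [1.0, 0.0, -0.001, 0.0], [0.001, -0.33, 0.944, -0.142], [0.0, 0.0, 0.0, 1.0]]
```

View pics/w1.png

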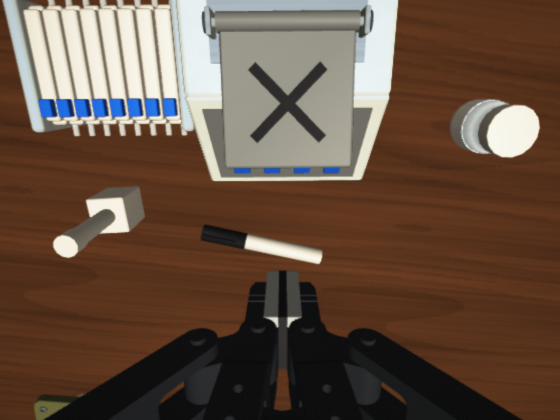

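The wrist view shows the tag squarely ahead: free-edge corners at (225,167) and (352,167), hinge pin at row 20, columns 207–370. The shut tips are at about (283,275). I'll check this against the fit.

```bash
cat >> fit.py <<'E'
from scipy.spatial.transform import Rotation as Ro
s_,c=pickle.load(open('w.pkl','rb'));T=np.eye(4);T[:3,:3]=Ro.from_euler('xyz',s_['ee_rot']).as_matrix();T[:3,3]=s_['ee_pos'];T=T@c['T_tool_cam']
c['world_from_camera']=T;C['wrist']=c
tl,tr=pts('tl',p[4]),pts('tr',p[4])
print('pred wrist px',proj(c,np.array([w(tl),w(tr),w((.01,.043,.139)),w((.01,-.043,.139))])).round(1).tolist())
O['wrist']=dict(tl=(225,166),tr=(352,166),hl=(207,20),hr=(370,20))
off['wrist']=0
_p=pts
def pts(k,a): return {'hl':(.01,.043,.139),'hr':(.01,-.043,.139)}.get(k) or _p(k,a)
def res2(p):
    r=[];cc,ss=np.cos(p[3]),np.sin(p[3]);Q=np.array([[cc,-ss,0],[ss,cc,0],[0,0,1]])
    for n in O:
        P=np.array([pts(k,p[4]) for k in O[n]])@Q.T+p[:3];o=np.array(list(O[n].values()),float)
        if n!='wrist':o=(o+.5)/5-.5+off[n]
        r.append((proj(C[n],P)-o).ravel()*(.6 if n=='wrist' else 1))
    return np.concatenate(r)
s=least_squares(res2,p,loss='soft_l1');p=s.x;print(p.round(4),np.round(s.fun[-8:],1))
c_,s_=np.cos(p[3]),np.sin(p[3]);R=np.array([[c_,-s_,0],[s_,c_,0],[0,0,1]])
print('hinge',w((.01,0,.139)),'edge',w(pts('tl',p[4])),w(pts('tr',p[4])))
E
python3 fit.py|tail -4
```

```text
hinge [ 0.5497 -0.1817  0.1503] edge [ 0.4668 -0.1525  0.1607] [ 0.4749 -0.228   0.1607]
pred wrist px [[223.7, 169.4], [350.4, 168.6], [208.8, 24.5], [364.1, 23.3]]
[ 0.5413 -0.1831  0.0133  0.109   0.1028] [-0.3  0.8 -0.3  0.2  1.   0.5 -2.5 -0.4]
hinge [ 0.5513 -0.182   0.1523] edge [ 0.468  -0.1529  0.1605] [ 0.4763 -0.2284  0.1605]
```

Descend in front of the edge, then approach gently.

```bash
python3 -m handwheel '[{"offset":[0.2,0,-3]},{"offset":[0.2,0,-3]},{"offset":[0.4,0,-3]},{"offset":[0.8,0.1,0]},{"offset":[0.3,0.1,0]},{"offset":[0.2,0,0]},{"offset":[0.2,0,0]}]'
python3 -m handwheel '[{"offset":[0.1,0,0]},{"offset":[0.1,0,0]},{"offset":[0.1,0,0]}]'
```

```text
schema error: expected keys offset, spin
schema error: expected keys offset, spin
```

```bash
python3 -m handwheel '[{"offset":[0.2,0,-3],"spin":0},{"offset":[0.2,0,-3],"spin":0},{"offset":[0.4,0,-3],"spin":0},{"offset":[0.8,0.1,0],"spin":0},{"offset":[0.3,0.1,0],"spin":0},{"offset":[0.2,0,0],"spin":0},{"offset":[0.2,0,0],"spin":0}]'
python3 -m handwheel '[{"offset":[0.1,0,0],"spin":0},{"offset":[0.1,0,0],"spin":0},{"offset":[0.1,0,0],"spin":0}]'
```

```text
time: 2.05
ee_pos: [0.4552, -0.1916, 0.1434]
ee_rot: [3.14, -0.003, 0.102]
wrist_force: [0.8, 0.1, 0.6]
gripper_width: 0.0001
gripper_force: 0.0
time: 2.35
ee_pos: [0.4571, -0.1911, 0.1418]
ee_rot: [3.141, -0.001, 0.102]
wrist_force: [-1.5, 0.3, -0.1]
gripper_width: 0.0001
gripper_force: 0.0
```

```bash
for i in 1 2; do python3 -m handwheel '[{"offset":[0.1,0,0],"spin":0},{"offset":[0,0,0],"spin":0}]' | grep -E "pos|wrist"; done; python3 -m handwheel '[{"offset":[0.1,0,0],"spin":0},{"offset":[0,0,0],"spin":0}]' | grep -E "pos|wrist"
```

```text
ee_pos: [0.458, -0.191, 0.1413]
wrist_force: [-0.8, 0.5, 0.3]
ee_pos: [0.459, -0.191, 0.1413]
wrist_force: [0.5, 0.5, 0.5]
ee_pos: [0.46, -0.191, 0.1413]
wrist_force: [-0.3, 1.0, -0.1]
```

```bash
python3 -m handwheel '[{"offset":[0.1,0,0],"spin":0},{"offset":[0,0,0],"spin":0}]' | grep -E "pos|wrist";python3 -m handwheel '[{"offset":[0.1,0,0],"spin":0},{"offset":[0,0,0],"spin":0}]' | grep -E "pos|wrist"; python3 -m handwheel '[{"offset":[0.1,0,0],"spin":0},{"offset":[0,0,0],"spin":0}]' | grep -E "pos|wrist"
```

```text
ee_pos: [0.4604, -0.1909, 0.141]
wrist_force: [-2.7, -0.3, 0.2]
ee_pos: [0.4604, -0.1909, 0.1405]
wrist_force: [-5.8, -1.3, 1.1]
ee_pos: [0.4604, -0.1909, 0.14]
wrist_force: [-10.1, -1.7, 1.3]
```

Contact is at x = 0.460 and the stiffness is about 4 N/mm. Now I'll lift the edge by friction along the hinge arc, watching the force.

```bash
python3 -m handwheel '[{"offset":[0,0,0.3],"spin":0},{"offset":[0.1,0,0.4],"spin":0},{"offset":[0.1,0,0.4],"spin":0}]' | grep -E "pos|wrist"
python3 - <<'E'
from h import *
import pickle
s,c=cam('scene','s2.png');cv2.imwrite('pics/s2c.png',cv2.resize(c['pixels'][130:250,140:280,::-1],None,fx=4,fy=4,interpolation=cv2.INTER_CUBIC))
E
```

```text
ee_pos: [0.4619, -0.1908, 0.1509]
wrist_force: [-10.4, -1.5, 2.3]
```

View pics/s2c.png

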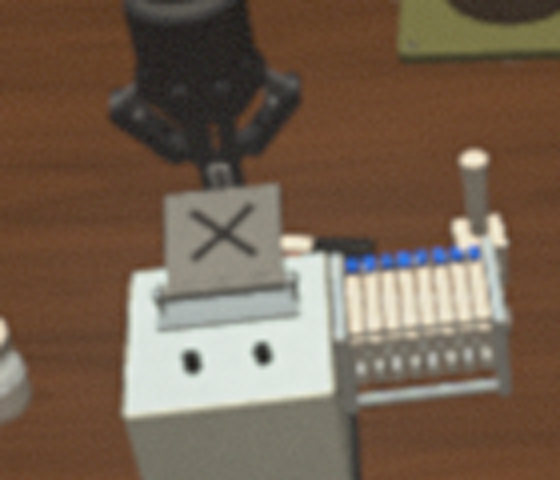

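The free edge has risen about 2 px with the finger (crop row 200→192 on average), and the finger advanced along the arc. The friction lift works, so I'll continue along the arc.

```bash
python3 -m handwheel '[{"offset":[0.1,0,0.5],"spin":0},{"offset":[0.15,0,0.5],"spin":0},{"offset":[0.2,0,0.5],"spin":0}]' | grep -E "pos|wrist"; python3 -m handwheel '[{"offset":[0.2,0.05,0.5],"spin":0},{"offset":[0.25,0,0.5],"spin":0}]' | grep -E "pos|wrist"
```

```text
ee_pos: [0.4669, -0.1905, 0.1665]
wrist_force: [-10.9, 2.2, 3.2]
ee_pos: [0.4723, -0.19, 0.1772]
wrist_force: [-6.5, 1.9, 3.3]
```

```bash
python3 -m handwheel '[{"offset":[0.4,0.05,0.65],"spin":0},{"offset":[0.5,0.05,0.6],"spin":0}]' | grep -E "pos|wrist"; python3 -m handwheel '[{"offset":[0.5,0.05,0.5],"spin":0},{"offset":[0.6,0.05,0.5],"spin":0}]' | grep -E "pos|wrist"
```

```text
ee_pos: [0.4826, -0.1892, 0.1902]
wrist_force: [-2.0, 0.7, 0.7]
ee_pos: [0.4946, -0.1885, 0.2002]
wrist_force: [-0.7, 0.0, -0.5]
```

```bash
python3 -m handwheel '[{"offset":[0.5,0.05,0.3],"spin":0},{"offset":[0.5,0.05,0.2],"spin":0},{"offset":[0.5,0.05,0.1],"spin":0},{"offset":[0.5,0.05,0.1],"spin":0}]' | grep -E "pos|wrist"; python3 -m handwheel '[{"offset":[0.5,0.05,0],"spin":0},{"offset":[0.5,0.05,0],"spin":0},{"offset":[0.5,0.1,0],"spin":0},{"offset":[0.5,0,0],"spin":0}]' | grep -E "pos|wrist"
```

```text
ee_pos: [0.5144, -0.1865, 0.2067]
wrist_force: [0.0, 0.3, 1.0]
ee_pos: [0.5343, -0.1843, 0.2066]
wrist_force: [-0.9, 0.1, 0.8]
```

```bash
python3 - <<'E'
from h import *
s,c=cam('scene','s3.png');cv2.imwrite('pics/s3c.png',cv2.resize(c['pixels'][120:250,140:280,::-1],None,fx=4,fy=4,interpolation=cv2.INTER_CUBIC))
print(s['ee_pos'],s['time'])
E
```

```text
[ 0.53429489 -0.18428926  0.20661838] 5.6
```

View pics/s3c.png

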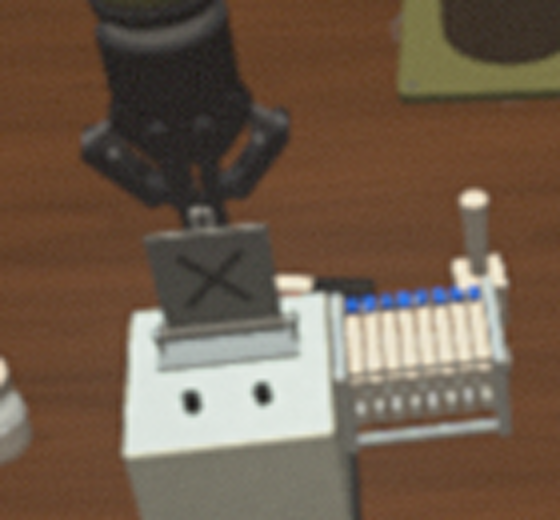

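The tag stands nearly upright (crop edge at rows 225–237) with the finger in front of it. Push it over.

```bash
python3 -m handwheel '[{"offset":[0.5,0.05,0],"spin":0},{"offset":[0.5,0.05,0],"spin":0},{"offset":[0.5,0.1,0],"spin":0},{"offset":[0.5,0,0],"spin":0}]' | grep -E "pos|wrist"; python3 -m handwheel '[{"offset":[0.5,0.05,0],"spin":0},{"offset":[0.5,0.05,0],"spin":0},{"offset":[0.5,0.1,-0.1],"spin":0},{"offset":[0.5,0,-0.2],"spin":0}]' | grep -E "pos|wrist"; python3 -m handwheel '[{"offset":[0.4,0.05,-0.4],"spin":0},{"offset":[0.4,0.05,-0.4],"spin":0},{"offset":[0.4,0.05,-0.5],"spin":0},{"offset":[0.3,0.0,-0.5],"spin":0}]' | grep -E "pos|wrist"
```

```text
ee_pos: [0.5543, -0.1823, 0.2067]
wrist_force: [0.3, 0.3, 1.0]
ee_pos: [0.5745, -0.1804, 0.204]
wrist_force: [-0.8, 0.6, -0.0]
ee_pos: [0.5893, -0.1789, 0.1853]
wrist_force: [-0.4, 0.6, 0.2]
```

```bash
python3 -m handwheel '[{"offset":[0.3,0,-0.5],"spin":0},{"offset":[0.3,0.05,-0.5],"spin":0},{"offset":[0.2,0,-0.4],"spin":0},{"offset":[0.1,0,-0.4],"spin":0}]' | grep -E "pos|wrist"; python3 -m handwheel '[{"offset":[0.1,0,-0.4],"spin":0},{"offset":[0.1,0,-0.4],"spin":0},{"offset":[0,0,-0.2],"spin":0}]' | grep -E "pos|wrist"; python3 -m handwheel '[{"offset":[0,0,-0.1],"spin":0},{"offset":[0,0,-0.1],"spin":0},{"offset":[0,0,0],"spin":0}]' | grep -E "pos|wrist"
```

```text
ee_pos: [0.5981, -0.1784, 0.1673]
wrist_force: [-0.5, 0.5, 0.3]
ee_pos: [0.5999, -0.1785, 0.1573]
wrist_force: [0.4, 0.1, -0.0]
ee_pos: [0.5999, -0.1785, 0.1558]
wrist_force: [-0.5, 0.2, 0.8]
```

```bash
python3 -m handwheel '[{"offset":[0,0,-0.1],"spin":0},{"offset":[0,0,0],"spin":0}]' | grep -E "pos|wrist"; python3 -m handwheel '[{"offset":[0,0,-0.1],"spin":0},{"offset":[0,0,0],"spin":0}]' | grep -E "pos|wrist"; python3 -m handwheel '[{"offset":[0,0,-0.1],"spin":0},{"offset":[0,0,0],"spin":0}]' | grep -E "pos|wrist"
```

```text
ee_pos: [0.6, -0.1785, 0.1549]
wrist_force: [0.2, 0.2, 0.7]
ee_pos: [0.6, -0.1785, 0.1539]
wrist_force: [0.4, 0.0, 1.5]
ee_pos: [0.6001, -0.1785, 0.1538]
wrist_force: [-2.6, 0.2, 5.1]
```

It reached a firm stop at z = 0.154, which matches the predicted flat height of 0.1543. I'll hold briefly, retreat upward and check.

```bash
python3 -m handwheel '[{"offset":[0,0,-0.05],"spin":0},{"offset":[0,0,0],"spin":0},{"offset":[0,0,0],"spin":0}]' | grep -E "pos|wrist"; python3 -m handwheel '[{"offset":[0,0,0.5],"spin":0},{"offset":[0,0,1.5],"spin":0},{"offset":[-0.5,0,3],"spin":0},{"offset":[-2,0,3],"spin":0},{"offset":[-4,0,2],"spin":0},{"offset":[-4,0,0],"spin":0},{"offset":[-4,0,0],"spin":0},{"offset":[-3,0,0],"spin":0},{"offset":[0,0,0],"spin":0},{"offset":[0,0,0],"spin":0}]' | grep -E "time|pos|wrist"
python3 - <<'E'
from h import *
a=cam('scene','s4.png')[1]['pixels'][130:270,140:420,::-1];b=cam('wrist','w4.png')[1]['pixels'][:,:,::-1]
a=cv2.resize(a,(560,280));b=cv2.resize(b,(400,300))
o=np.zeros((580,560,3),np.uint8);o[:280]=a;o[280:,:400]=b;cv2.imwrite('pics/c4.png',o)
E
```

```text
ee_pos: [0.6001, -0.1786, 0.1537]
wrist_force: [-3.5, 1.3, 7.3]
time: 9.75
ee_pos: [0.4251, -0.1786, 0.2534]
wrist_force: [1.2, -0.8, -0.5]
```

View pics/c4.png

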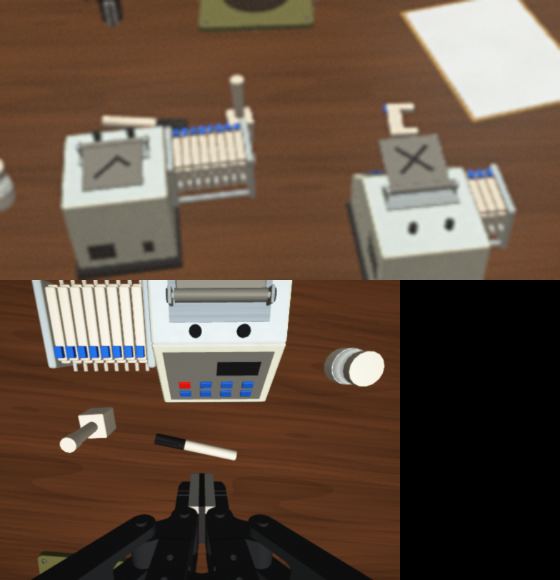

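The tag lies flat to the back with its tick showing, at about (112,165) in the composite. The other pump's tag still shows its cross at (413,160), the loose items look unmoved, and the gripper is clear.

```bash
python3 -c "
from plant import manip;print(manip.hand_in())"
```

```text
the job is handed in; nothing more can be done
None
```

The eight-cassette pump's tag now lies flat to the back with its tick up, the other pump's tag and the loose items look unmoved in the final pictures, and the job is handed in; hand-in returned no verdict.

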